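# Sweep the used caps off the weighing slab

## Task

Clear the weighing slab: with the fingers, sweep the three used black bottle caps along the stone and over its end into the open metal tray that stands against it. Only push them, gently: do not pinch, pick up or carry them, and leave the two little jars and the steel weight standing where they are.

Things in the scene. Friction and masses are not known exactly. Their poses are not given: they have to be found in the camera images.
- slab: Fixed light marble block, 220 (its x) x 300 (its y) x 60 mm high, turned up to 0.18 rad. Origin: centre of its underside, on the bench (z = 0), so its top is at z = 60 mm; its short ends are at local y = +-150 mm. The caps lie in two lanes along local y, free of other things up to both ends. Other bench equipment stands clear, over 0.4 m to the robot's left and right or beyond x = 0.78 m.
- tray: Open-topped aluminium tray, fixed, 250 (its x) x 130 (its y) x 48 mm high, walls 4 mm, on the bench with a long side against (2 mm from) the slab's end at local y = +150 or -150 mm (which end varies), turned like the slab. Its rim is 12 mm below the slab's top. Origin: centre of its underside, 217 mm from the slab's centre along the slab's local y.
- tip_box: White closed box of pipette tips, fixed, 120 (its x) x 80 (its y) x 48 mm high, on the bench off the slab's other end, its centre 217 mm from the slab's centre, turned like the slab. Not part of the job. Origin: centre of its underside.
- cap_a: Used black plastic bottle cap, a flat plain disc 32 mm in diameter and 14 mm high, 15 g (may vary by a third), loose, lying on the slab in the lane at the slab's local x = -70 +-8 mm, at local y -95 to -50 mm. Origin: centre of its underside; z up.
- cap_b: Used black plastic bottle cap, a flat plain disc 32 mm in diameter and 14 mm high, 15 g (may vary by a third), loose, lying on the slab in the lane at the slab's local x = -70 +-8 mm, at local y +50 to +95 mm. Origin: centre of its underside; z up.
- cap_c: Used black plastic bottle cap, a flat plain disc 32 mm in diameter and 14 mm high, 15 g (may vary by a third), loose, lying on the slab in the lane at the slab's local x = +70 +-8 mm, at local y -80 to +80 mm. Origin: centre of its underside; z up.
- jar_a: Small closed white sample jar with a red lid, 40 mm in diameter, 55 mm high, 90 g, loose, standing in the middle row of the slab (within 12 mm of the slab's local x = 0). Must stay. Origin: centre of its underside.
- jar_b: Small closed white sample jar with a red lid, 40 mm in diameter, 55 mm high, 90 g, loose, standing in the middle row of the slab (within 12 mm of the slab's local x = 0). Must stay. Origin: centre of its underside.
- weight: Steel calibration weight with a knob, 34 mm in diameter, 46 mm high, 200 g, loose, standing in the same middle row as the jars. Must stay. Origin: centre of its underside.

How it is judged:
By the outcome, as a careful person would: the job done as asked, in the order asked, and still so for the second after the job is handed in, with the robot touching nothing.
It also fails if it takes over 58 s, if anything falls off the work surface, if the arm or the gripper's body presses on something with over 40 N, if the wrist force passes 120 N, or if a joint passes its speed limit or range.

## Robot

A 6-joint arm with a two-finger parallel gripper is mounted at the origin on the work surface. World frame = base frame: x ahead of the robot, y to its left, z up, the work surface at z = 0. Lengths are in mm, angles in rad, forces in N, time in s.
With the tool pointing down it reaches from about 350 to 875 mm from the base axis. Payload 4.2 kg.
Tool frame: the origin (TCP) lies at the very end of the fingers, on their centre line; the grasp point (between the pads) lies 19 mm behind it; z points along the fingers, y is the line along which they close (so a half turn about z gives the same grasp; the last joint's range is limited). The gripper opens to 85 mm and grips with 20 to 120 N. Pads are 22 mm wide; open, the fingers measure 114 mm over their backs; the gripper's body (76 mm by 85 mm) begins 54 mm behind the grasp point. The pads swing forward as they close: fully open they stand 13 mm farther back than shut.
Start: joints at [-1.084, 0.385, 0.008, 0, -1.194, -0.259], TCP at [141.164, -608.828, 231.312] pointing down, gripper open.
Joint ranges: [-3.14, 3.14], [-1.21, 2.06], [-1.07, 1.41], [-3.16, 2.05], [-2.99, -0.16], [-3.1, 3.1]. Speed limits (rad/s): [2.79, 2.79, 3.14, 3.14, 3.14, 3.14].

## Interface

Orientations are given as a unit quaternion [x, y, z, w].
In Python, from bench import read_state, get_image, get_calibration, job_done gives the robot as it stands.
- The arm moves only by the shell command python3 -m creep 'ROWS'. ROWS is a JSON object of lists of equal length, an entry for each row: "translation": the shift along the world's x, y, z in cm, a list of three; "delta_rot": the turn, a rotation vector about the world's x, y, z in degrees, a list of three; "hand": the finger opening in cm, from 0 to 8.54. A call has 1 to 8 rows; each row is the pose to reach, as a shift and turn from the pose commanded when the call began; what a row does not reach only later rows make up. A row lasts 1/8 s, in which the tool goes at most 62.5 mm and 10.7 degrees, less where a joint would pass 70% of its speed; a pose out of reach is approached as far as the arm can. A call with a gripper value outside its range is refused whole. The fingers move at their own pace and stop on an object; the grip force is fixed at half the most. Time passes only in rows, so rows that repeat a pose let the fingers close. It gives the time, the measured TCP pose, the force, the opening and the grip force at its end, in the units of the state.
- read_state(): the state, without advancing time (a new reading comes with each control period).
- get_image(name): name is "scene" or "top"; returns (picture, depth): 480x640x3 uint8, red, green, blue; 480x640 float32, mm along the optical axis (not along the pixel's ray), 0 where there is no reading.
- get_calibration(name): a dict with "intrinsics" (3x3 intrinsics, pixels), "xyz" and "attitude" of the camera in the world. Camera axes: x right, y down, z forward; pixel columns grow to the right and rows downward; lengths in mm; the calibration is good to about 2 mm. A picture is of the moment at which its call begins. get_calibration takes no time and is no camera call.
- job_done(): hands the job in; it is judged then, once.
The state is a dict: "clock": time; "joints": joint angles; "joint_vel": joint speeds; "joint_efforts": joint torques, N m; "position": TCP position; "ee_rot": TCP orientation; "contact_force": force on the tool from outside, world axes, zero at the start; "wrist_torque": the same for the moment, N m; "gripper_width": finger opening in mm; "grasp_force": force on a finger pad.
Only numpy, scipy, OpenCV 4.12 (cv2) and the standard library are available. Lean on these libraries where they do the work, as an engineer would, in place of code of your own. Each camera call takes 0.05 s, during which the arm holds its last target. There are 200 camera calls.

## Working session

There is one attempt and no reset: what is moved stays moved. The work goes in short steps, Python scripts to look and compute and a shell command to move; the robot and the scene stay as the last step left them, time stands still between calls to the robot, and variables do not carry over. Pictures are saved under pics/ and viewed, at most 10 in all, crops included, and the job is handed in when it is done.

```bash
mkdir -p pics; ls; python3 - <<'E'
from bench import *
import cv2,numpy as np
for n in("top","scene"):
    im,d=get_image(n); c=get_calibration(n); print(n,c)
    np.savez(f"pics/{n}.npz",im=im,d=d); cv2.imwrite(f"pics/{n}0.png",im[:,:,::-1])
print(read_state())
E
```

```text
pics
top {'intrinsics': array([[569.68093624,   0.        , 327.35630664],
       [  0.        , 569.68093624, 248.88200929],
       [  0.        ,   0.        ,   1.        ]]), 'xyz': array([435.22167493,  21.7388887 , 844.82149597]), 'attitude': array([ 0.71101854, -0.70068564,  0.0455026 , -0.03770643])}
scene {'intrinsics': array([[494.99113619,   0.        , 324.56640843],
       [  0.        , 494.99113619, 243.5324222 ],
       [  0.        ,   0.        ,   1.        ]]), 'xyz': array([ 967.67663418, -399.45350819,  611.64928599]), 'attitude': array([ 0.84080693,  0.34955868, -0.1489181 , -0.38558506])}
{'clock': 0.1, 'joints': array([-1.08443909e+00,  3.85465639e-01,  6.74024069e-03, -4.27043444e-04,
       -1.19398661e+00, -2.58592729e-01]), 'joint_vel': array([-0.00035374, -0.00200089,  0.0033689 ,  0.00323457,  0.00090318,
       -0.00044884]), 'joint_efforts': array([-9.36167125e-04, -3.93317664e+01,  1.88930404e+01,  4.19799417e+00,
       -2.60970752e-03,  1.07076596e-05]), 'position': array([ 141.01464894, -608.34253396,  230.33190293]), 'ee_rot': array([-1.13557953e-01,  9.93530893e-01,  9.64389270e-04, -1.63722440e-04]), 'contact_force': array([-1.10999289,  1.0783835 , -0.12406529]), 'wrist_torque': array([-0.00681522,  0.0127283 ,  0.00815688]), 'grasp_force': 0.0, 'gripper_width': 85.27097619489815}
```

View pics/top0.png

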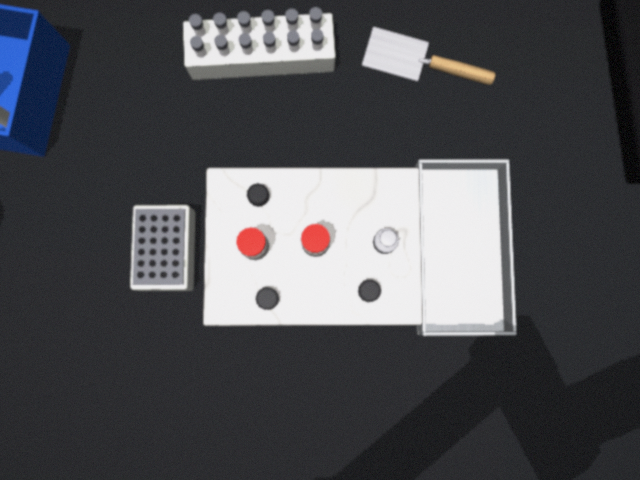

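The top view shows the slab at about cols 205–420, rows 168–325, with the tray on its right (world −y). The caps are at about (258,194), (267,298) and (370,290), the jars at (252,242) and (315,239), and the weight at (388,239).

```bash
python3 - <<'E'
import numpy as np,cv2
from bench import *
from scipy.spatial.transform import Rotation as R
z=np.load("pics/top.npz");im,d=z["im"],z["d"];c=get_calibration("top");K=c["intrinsics"];Rm=R.from_quat(c["attitude"]).as_matrix()
v,u=np.mgrid[:480,:640]
P=np.stack([(u-K[0,2])/K[0,0]*d,(v-K[1,2])/K[1,1]*d,d],-1)@Rm.T+c["xyz"]
X,Y,Z=P[...,0],P[...,1],P[...,2]
g=im.max(2)
reg=(u>195)&(u<425)&(v>155)&(v<335)
# slab top by depth
s=(reg&(abs(Z-60)<5)).astype(np.uint8)
n,l,st,_=cv2.connectedComponentsWithStats(s);k=1+st[1:,4].argmax();m=l==k
print("Z slab",np.median(Z[m]))
pts=np.c_[X[m],Y[m]].astype(np.float32);r=cv2.minAreaRect(pts);print("slab rect",r)
a=r[2]; 
a=a-90 if a>45 else a
ctr=np.array(r[0]);th=np.radians(a);print("yaw",a)
def loc(p): return R.from_euler('z',-a,degrees=True).apply([*(p-ctr),0])[:2]
for nm,(cu,cv) in dict(c1=(258,194),c2=(267,298),c3=(370,290),j1=(252,242),j2=(315,239),w=(388,239)).items():
    near=(np.hypot(u-cu,v-cv)<22)&(Z>66)&(d>0)
    zt=np.percentile(Z[near],80); q=near&(abs(Z-zt)<4)
    (x,y),rad=cv2.minEnclosingCircle(np.c_[X[q],Y[q]].astype(np.float32)); p=np.array([X[q].mean(),Y[q].mean()])
    print(nm,"top z %.0f"%zt,"xy",p.round(1),"r %.1f"%rad,"local",loc(p).round(1))
t=(u>425)&(u<520)&(v>150)&(v<340)&(Z>42)&(Z<56)
print("tray",cv2.minAreaRect(np.c_[X[t],Y[t]].astype(np.float32)))
E
```

```text
Z slab 60.11774834955736
slab rect ((534.1339721679688, 33.81647491455078), (219.38162231445312, 300.2779846191406), 0.9363217353820801)
yaw 0.9363217353820801
c1 top z 75 xy [601.6 111.1] r 16.0 local [68.7 76.2]
c2 top z 76 xy [458.9  94.5] r 15.9 local [-74.2  61.9]
c3 top z 76 xy [471.4 -43.8] r 15.9 local [-64.  -76.6]
j1 top z 116 xy [530.5 113.7] r 18.9 local [-2.3 80. ]
j2 top z 116 xy [536.7  30.4] r 18.9 local [ 2.5 -3.4]
w top z 106 xy [538.9 -64.7] r 10.8 local [  3.1 -98.6]
tray ((538.697265625, -185.95361328125), (250.37484741210938, 125.47076416015625), 0.7528252601623535)
```

Slab height, sizes and lanes all check out, and the tray is at −y. I'll use the fingers as a cradle with a 16 mm gap across the lane, narrower than a cap, and push cap by cap along −y, taking the cap nearest the tray first.

```bash
python3 -m creep '{"translation":[[2,4,0],[4,8,0],[6.5,12.5,0],[9,17,0],[11.5,21.5,0],[14,26,0],[16.5,30.5,0],[18,33,0]],"delta_rot":[[0,0,7],[0,0,14],[0,0,21],[0,0,28],[0,0,35],[0,0,42],[0,0,48],[0,0,54]],"hand":[1.6,1.6,1.6,1.6,1.6,1.6,1.6,1.6]}'; python3 -m creep '{"translation":[[2,4,0],[4,8,0],[6.5,12.5,-1],[9,17,-3],[11.5,21.5,-5],[14,25.5,-7],[15,27.7,-9],[15,27.7,-10]],"delta_rot":[[0,0,4],[0,0,8],[0,0,12],[0,0,16],[0,0,20],[0,0,24],[0,0,24],[0,0,24]],"hand":[1.6,1.6,1.6,1.6,1.6,1.6,1.6,1.6]}'
```

```text
clock: 1.1
position: [321.6, -276.9, 231.2]
ee_rot: [-0.555, 0.832, 0.0, 0.0]
contact_force: [0.2, -1.0, -1.1]
gripper_width: 16.0
grasp_force: 0.0
clock: 2.1
position: [471.0, -0.8, 129.9]
ee_rot: [0.714, -0.7, -0.001, 0.001]
contact_force: [-0.7, 0.1, -0.4]
gripper_width: 15.9
grasp_force: 0.0
```

```bash
python3 -m creep '{"translation":[[0,0,-2],[0,0,-4],[0,0,-5.5],[0,0,-6.2],[0,0,-6.6],[0,0,-6.6]],"delta_rot":[[0,0,0],[0,0,0],[0,0,0],[0,0,0],[0,0,0],[0,0,0]],"hand":[1.6,1.6,1.6,1.6,1.6,1.6]}'; python3 - <<'E'
from bench import *
import cv2
im,d=get_image("scene"); cv2.imwrite("pics/s1.png",cv2.resize(im[120:400,140:500,::-1],None,fx=2,fy=2))
E
```

```text
clock: 2.85
position: [471.2, -2.0, 65.5]
ee_rot: [0.713, -0.701, 0.0, -0.0]
contact_force: [-0.5, 0.5, -0.8]
gripper_width: 16.1
grasp_force: 0.0
```

View pics/s1.png

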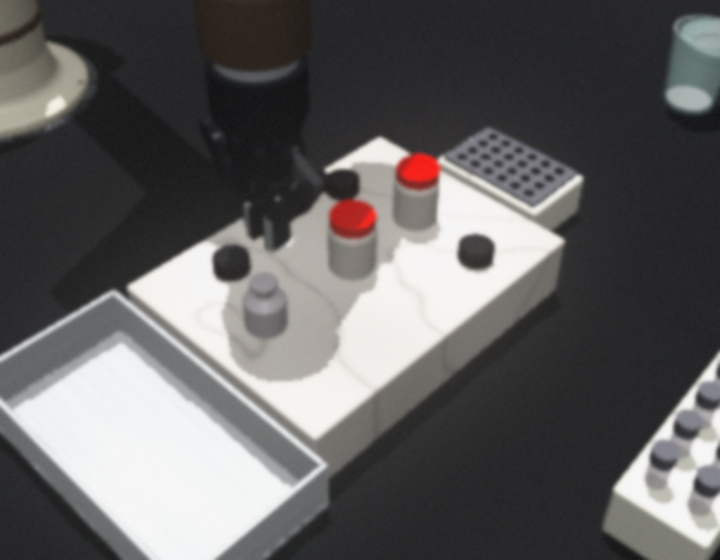

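Fingers (crop ~(268,235)) stand just above the stone behind the first cap (231,262), clear of the jars. I'll sweep it now.

```bash
python3 -m creep '{"translation":[[0,-0.4,-0.2],[0,-1.2,-0.2],[0,-2.1,-0.2],[0.1,-3.1,-0.2],[0.1,-4.1,-0.2],[0.1,-5.1,-0.2],[0.1,-6.1,-0.2],[0.1,-7.1,-0.2]],"delta_rot":[[0,0,0],[0,0,0],[0,0,0],[0,0,0],[0,0,0],[0,0,0],[0,0,0],[0,0,0]],"hand":[1.6,1.6,1.6,1.6,1.6,1.6,1.6,1.6]}'; python3 -m creep '{"translation":[[0,-1,0],[0,-2,0],[0,-3,0],[0.1,-4,0],[0.1,-5,0],[0.1,-6,0],[0.1,-6.4,0],[0.1,-6.4,0]],"delta_rot":[[0,0,0],[0,0,0],[0,0,0],[0,0,0],[0,0,0],[0,0,0],[0,0,0],[0,0,0]],"hand":[1.6,1.6,1.6,1.6,1.6,1.6,1.6,1.6]}'; python3 - <<'E'
from bench import *
import cv2
im,d=get_image("scene"); cv2.imwrite("pics/s2.png",cv2.resize(im[120:400,140:500,::-1],None,fx=2,fy=2))
E
```

```text
clock: 3.9
position: [472.1, -73.5, 63.3]
ee_rot: [0.714, -0.701, -0.0, 0.0]
contact_force: [0.1, 0.6, -0.6]
gripper_width: 16.0
grasp_force: 0.1
clock: 4.9
position: [473.1, -137.1, 63.3]
ee_rot: [0.713, -0.701, -0.0, 0.0]
contact_force: [-0.1, -0.7, -0.3]
gripper_width: 15.9
grasp_force: 0.0
```

View pics/s2.png

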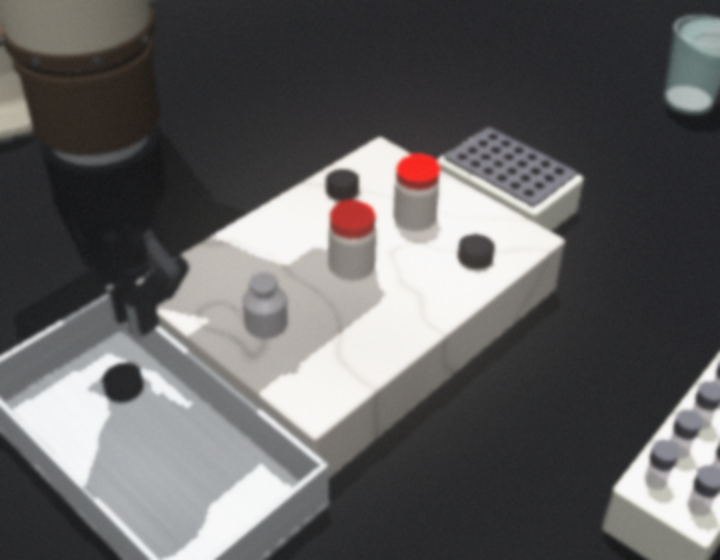

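The first cap is in the tray at (122,382) and the rest is unmoved. Next is the far cap of the same lane.

```bash
python3 -m creep '{"translation":[[0,0.5,3],[0,2,7],[-0.5,7,8],[-1,12.5,8],[-1.5,18,8],[-1.5,23,8],[-1.5,26.5,8],[-1.5,27.3,8]],"delta_rot":[[0,0,0],[0,0,0],[0,0,0],[0,0,0],[0,0,0],[0,0,0],[0,0,0],[0,0,0]],"hand":[1.6,1.6,1.6,1.6,1.6,1.6,1.6,1.6]}'; python3 -m creep '{"translation":[[0,0,-1],[0,0,-3],[0,0,-5.5],[0,0,-7],[0,0,-7.7],[0,0,-8],[0,0,-8]],"delta_rot":[[0,0,0],[0,0,0],[0,0,0],[0,0,0],[0,0,0],[0,0,0],[0,0,0]],"hand":[1.6,1.6,1.6,1.6,1.6,1.6,1.6]}'; python3 - <<'E'
from bench import *
import cv2
im,d=get_image("scene"); cv2.imwrite("pics/s3.png",cv2.resize(im[120:400,140:500,::-1],None,fx=2,fy=2))
E
```

```text
clock: 5.95
position: [458.0, 138.2, 143.4]
ee_rot: [0.715, -0.699, 0.0, -0.0]
contact_force: [-1.0, -0.1, 0.6]
gripper_width: 16.0
grasp_force: 0.0
clock: 6.82
position: [458.4, 135.9, 63.5]
ee_rot: [0.713, -0.701, 0.0, -0.0]
contact_force: [0.3, -0.9, 1.0]
gripper_width: 15.8
grasp_force: 0.0
```

View pics/s3.png

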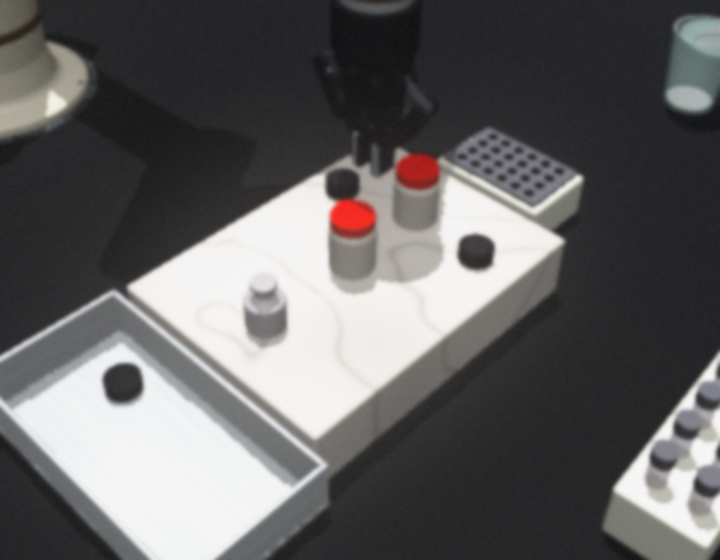

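Fingers at (372,155) are just behind the second cap (342,184). Sweeping the full lane.

```bash
Z='x'; python3 -m creep '{"translation":[[0,-0.5,0],[0,-1.4,0],[0,-2.4,0],[0,-3.5,0],[0,-4.6,0],[0.1,-5.7,0],[0.1,-6.8,0],[0.1,-7.9,0]],"delta_rot":[[0,0,0],[0,0,0],[0,0,0],[0,0,0],[0,0,0],[0,0,0],[0,0,0],[0,0,0]],"hand":[1.6,1.6,1.6,1.6,1.6,1.6,1.6,1.6]}'; python3 -m creep '{"translation":[[0,-1.1,0],[0,-2.2,0],[0,-3.3,0],[0.1,-4.4,0],[0.1,-5.5,0],[0.1,-6.6,0],[0.1,-7.7,0],[0.1,-8.8,0]],"delta_rot":[[0,0,0],[0,0,0],[0,0,0],[0,0,0],[0,0,0],[0,0,0],[0,0,0],[0,0,0]],"hand":[1.6,1.6,1.6,1.6,1.6,1.6,1.6,1.6]}'; python3 -m creep '{"translation":[[0,-1.1,0],[0,-2.2,0],[0,-3.3,0],[0.1,-4.4,0],[0.1,-5.4,0],[0.1,-6.4,0],[0.1,-7.4,0],[0.1,-8.4,0]],"delta_rot":[[0,0,0],[0,0,0],[0,0,0],[0,0,0],[0,0,0],[0,0,0],[0,0,0],[0,0,0]],"hand":[1.6,1.6,1.6,1.6,1.6,1.6,1.6,1.6]}'; python3 -m creep '{"translation":[[0,-0.9,0],[0,-1.7,0],[0,-2.2,0],[0,-2.2,0]],"delta_rot":[[0,0,0],[0,0,0],[0,0,0],[0,0,0]],"hand":[1.6,1.6,1.6,1.6]}'; python3 - <<'E'
from bench import *
import cv2
im,d=get_image("scene"); cv2.imwrite("pics/s4.png",cv2.resize(im[120:400,140:500,::-1],None,fx=2,fy=2))
E
```

```text
clock: 7.88
position: [459.2, 56.4, 63.3]
ee_rot: [0.714, -0.701, 0.0, 0.0]
contact_force: [-0.0, 0.1, 0.2]
gripper_width: 16.0
grasp_force: 0.1
clock: 8.88
position: [460.2, -31.6, 63.3]
ee_rot: [0.714, -0.701, 0.0, -0.0]
contact_force: [0.3, -0.7, 0.3]
gripper_width: 16.1
grasp_force: 0.1
clock: 9.88
position: [461.1, -115.5, 63.3]
ee_rot: [0.714, -0.701, -0.0, 0.0]
contact_force: [-0.2, -0.3, 0.3]
gripper_width: 16.0
grasp_force: 0.0
clock: 10.38
position: [461.1, -137.1, 63.3]
ee_rot: [0.713, -0.701, -0.0, 0.0]
contact_force: [-0.2, -0.0, 0.0]
gripper_width: 16.0
grasp_force: 0.0
```

View pics/s4.png

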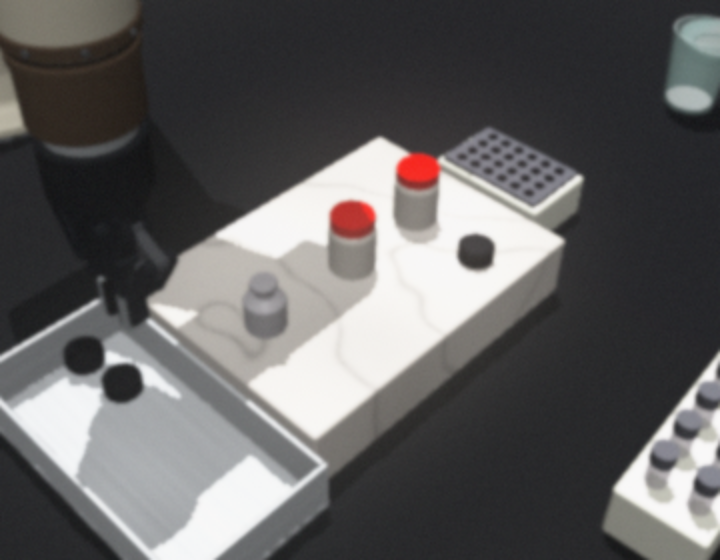

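Both caps are in the tray at (84,354) and (122,382). Now the third cap.

```bash
python3 -m creep '{"translation":[[0,0.5,4],[0.5,2,9],[3,7,11],[6,12,11],[8.5,17,11],[11,22,11],[13,27,11],[14,29,11]],"delta_rot":[[0,0,0],[0,0,0],[0,0,0],[0,0,0],[0,0,0],[0,0,0],[0,0,0],[0,0,0]],"hand":[1.6,1.6,1.6,1.6,1.6,1.6,1.6,1.6]}'; python3 -m creep '{"translation":[[0,0,0],[0,0,-2],[0,0,-5],[0,0,-8],[0,0,-10],[0,0,-10.7],[0,0,-11],[0,0,-11]],"delta_rot":[[0,0,0],[0,0,0],[0,0,0],[0,0,0],[0,0,0],[0,0,0],[0,0,0],[0,0,0]],"hand":[1.6,1.6,1.6,1.6,1.6,1.6,1.6,1.6]}'; python3 - <<'E'
from bench import *
import cv2
im,d=get_image("scene"); cv2.imwrite("pics/s5.png",cv2.resize(im[120:400,140:500,::-1],None,fx=2,fy=2))
E
```

```text
clock: 11.42
position: [601.6, 156.1, 172.7]
ee_rot: [0.715, -0.7, -0.0, 0.0]
contact_force: [-0.5, -0.4, -0.8]
gripper_width: 16.1
grasp_force: 0.0
clock: 12.42
position: [601.5, 153.0, 64.1]
ee_rot: [0.713, -0.701, 0.0, -0.001]
contact_force: [-0.2, -0.2, 0.6]
gripper_width: 16.1
grasp_force: 0.0
```

View pics/s5.png

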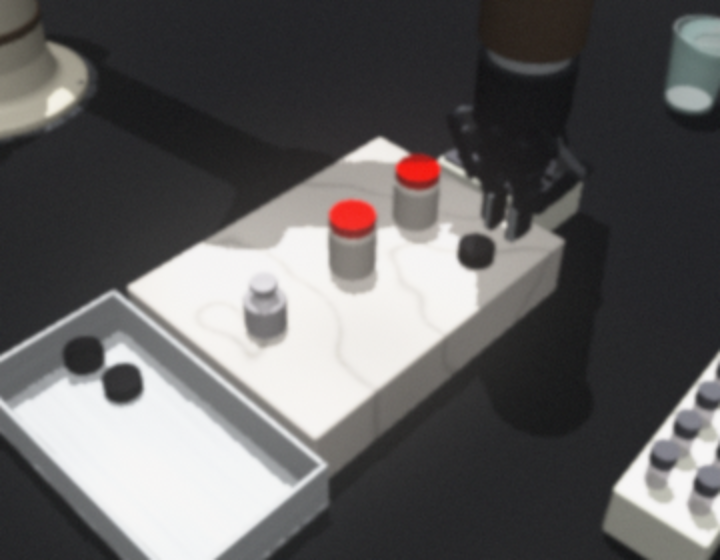

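Fingers (507,215) are behind the third cap (476,250). Sweeping, then lifting away.

```bash
python3 -m creep '{"translation":[[0,-0.5,0],[0,-1.4,0],[0,-2.4,0],[0,-3.5,0],[0,-4.6,0],[0.1,-5.7,0],[0.1,-6.8,0],[0.1,-7.9,0]],"delta_rot":[[0,0,0],[0,0,0],[0,0,0],[0,0,0],[0,0,0],[0,0,0],[0,0,0],[0,0,0]],"hand":[1.6,1.6,1.6,1.6,1.6,1.6,1.6,1.6]}'; python3 -m creep '{"translation":[[0,-1.1,0],[0,-2.2,0],[0,-3.3,0],[0.1,-4.4,0],[0.1,-5.5,0],[0.1,-6.6,0],[0.1,-7.7,0],[0.1,-8.8,0]],"delta_rot":[[0,0,0],[0,0,0],[0,0,0],[0,0,0],[0,0,0],[0,0,0],[0,0,0],[0,0,0]],"hand":[1.6,1.6,1.6,1.6,1.6,1.6,1.6,1.6]}'; python3 -m creep '{"translation":[[0,-1.1,0],[0,-2.2,0],[0,-3.3,0],[0.1,-4.4,0],[0.1,-5.4,0],[0.1,-6.4,0],[0.1,-7.4,0],[0.1,-8.4,0]],"delta_rot":[[0,0,0],[0,0,0],[0,0,0],[0,0,0],[0,0,0],[0,0,0],[0,0,0],[0,0,0]],"hand":[1.6,1.6,1.6,1.6,1.6,1.6,1.6,1.6]}'; python3 -m creep '{"translation":[[0,-1,0],[0,-2,0],[0,-3,0],[0,-3.9,0],[0,-3.9,0],[0,-3.9,2],[0,-3.9,6],[0,-3.9,11]],"delta_rot":[[0,0,0],[0,0,0],[0,0,0],[0,0,0],[0,0,0],[0,0,0],[0,0,0],[0,0,0]],"hand":[1.6,1.6,1.6,1.6,1.6,1.6,1.6,1.6]}'; python3 -m creep '{"translation":[[0,-2,2],[0,-5,4],[0,-9,5],[0,-12,5],[0,-14,5],[0,-14,5],[0,-14,5]],"delta_rot":[[0,0,0],[0,0,0],[0,0,0],[0,0,0],[0,0,0],[0,0,0],[0,0,0]],"hand":[1.6,1.6,1.6,1.6,1.6,1.6,1.6]}'; python3 - <<'E'
from bench import *
import cv2
im,d=get_image("scene"); t,_=get_image("top")
cv2.imwrite("pics/s6.png",cv2.resize(cv2.hconcat([im[120:400,60:480,::-1].copy(),t[120:400,160:560,::-1].copy()]),(800,273)))
E
```

```text
clock: 13.48
position: [602.2, 73.4, 63.3]
ee_rot: [0.714, -0.701, -0.0, 0.0]
contact_force: [-0.5, 0.2, 0.5]
gripper_width: 16.1
grasp_force: 0.1
clock: 14.48
position: [603.2, -14.6, 63.3]
ee_rot: [0.714, -0.701, -0.0, -0.0]
contact_force: [-0.9, 0.8, 0.5]
gripper_width: 16.0
grasp_force: 0.1
clock: 15.48
position: [604.1, -98.5, 63.3]
ee_rot: [0.714, -0.701, 0.0, 0.0]
contact_force: [-0.4, 0.8, -0.7]
gripper_width: 16.1
grasp_force: 0.0
clock: 16.48
position: [603.4, -136.5, 173.4]
ee_rot: [0.714, -0.7, -0.001, 0.001]
contact_force: [1.1, 0.3, -0.4]
gripper_width: 16.3
grasp_force: 0.0
clock: 17.35
position: [604.2, -276.1, 223.0]
ee_rot: [0.714, -0.7, -0.0, 0.0]
contact_force: [-0.7, -0.4, 1.0]
gripper_width: 15.7
grasp_force: 0.0
```

View pics/s6.png

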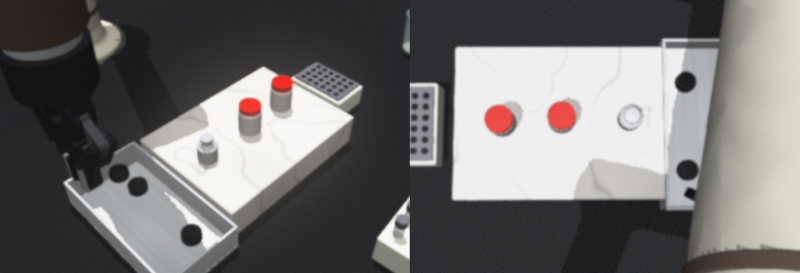

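All three caps are in the tray, at about (118,172), (138,186) and (192,235) in the left view. The slab is clear, the jars and weight still stand in place, and the arm is free.

```bash
python3 -c "from bench import *; print(job_done())"
```

```text
the job is handed in; nothing more can be done
None
```

I swept all three caps off the slab into the tray by pushing only, left the jars and the weight standing where they were, and handed the job in at about 17.5 s.

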